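# Unlatch the tube carrier and hold its gate wide

## Robot

A 6-joint arm with a two-finger parallel gripper is mounted at the origin on the work surface. World frame = base frame: x ahead of the robot, y to its left, z up, the work surface at z = 0. Lengths are in mm, angles in rad, forces in N, time in s.
With the tool pointing down it reaches from about 425 to 950 mm from the base axis. Payload 3.5 kg.
Tool frame: the origin (TCP) lies at the very end of the fingers, on their centre line; the grasp point (between the pads) lies 19 mm behind it (robot.hold_point_z is the distance from the TCP to the grasp point, in mm); z points along the fingers, y is the direction in which the jaws open and shut (so a half turn about z gives the same grasp; the last joint's range is limited). The gripper opens to 85 mm and grips with 20 to 120 N. Pads are 22 mm wide; open, the fingers measure 114 mm over their backs; the gripper's body (76 mm by 85 mm) begins 54 mm behind the grasp point. The pads swing forward as they close: fully open they stand 13 mm farther back than shut.
Start: joints at [-0.15, 0.286, 1.577, -0, 1.279, -0.15], TCP at [674.986, 0.032, 231.325] pointing down, gripper open.
Joint ranges: [-2.77, 2.77], [-0.9, 2.22], [0.21, 2.48], [-1.53, 4.67], [0.24, 2.81], [-2.84, 2.84]. Speed limits (rad/s): [2.79, 2.79, 3.14, 3.14, 3.14, 3.14].

## Interface

Orientations are given as [roll, pitch, yaw] about the fixed x, y, z axes, in that order (R = Rz(yaw) Ry(pitch) Rx(roll)).
In Python, from workcell import robot gives the robot as it stands.
- The arm moves only by the tool apply_moves, never from a script. Its argument "increments" is text: rows parted by semicolons, each of 7 numbers parted by spaces: the turn, a rotation vector about the tool's x, y, z in rad, then the shift along the tool's x, y, z in mm, then the closure in counts, from 0 (fully open) to 255 (shut). A call has 1 to 10 rows; each row shifts and turns the commanded pose from where the row before left it, along the tool's axes as they then stand; what a row does not reach is not made up. A row lasts 1/10 s, in which the tool goes at most 50 mm and 8.59 degrees, less where a joint would pass 70% of its speed; a pose out of reach is approached as far as the arm can. A call with a gripper value outside its range is refused whole. The fingers move at their own pace and stop on an object; the grip force is fixed at half the most. Time passes only in rows, so rows that do not move let the fingers close. It gives the time, the measured TCP pose, the force and the opening at its end, in the units of the state.
- robot.get_state(): the state, without advancing time (a new reading comes with each control period).
- robot.grab_frame(name): name is "scene" or "side" or "wrist"; returns a dict with "frame" (480x640x3 uint8, red, green, blue), "range_z" (480x640 float32, mm along the optical axis (not along the pixel's ray), 0 where there is no reading), "fx", "fy", "cx", "cy" (pixels), "R" (3x3) and "t" (3): a world point X has camera coordinates R X + t. Camera axes: x right, y down, z forward; pixel columns grow to the right and rows downward; lengths in mm; the calibration is good to about 2 mm. A picture is of the moment at which its call begins.
- robot.close_job(): hands the job in, once; it reports no verdict.
The state is a dict: "clock": time; "qpos": joint angles; "qvel": joint speeds; "tau": joint torques, N m; "position": TCP position; "ee_rot": TCP orientation; "ft_force": force on the tool from outside, world axes, zero at the start; "moment": the same for the moment, N m; "width": opening from 0.0 (shut) to 1.0 (fully open).
Only numpy, scipy, OpenCV 4.12 (cv2) and the standard library are available. Lean on these libraries where they do the work, as an engineer would, in place of code of your own. Each camera call takes 0.05 s, during which the arm holds its last target.

## Task

The gate of the white tube carrier has to be held open so that a colleague can slide the rack out. Pinch the narrow squeeze catch open first, then the broad one, so that each stays open; then take the gate's upright post, swing the gate past its click to about a right angle, and finish while still holding it there against its closing spring. Leave the glassware and the other things on the bench where they stand.

Things in the scene. Friction and masses are not known exactly. Their poses are not given: they have to be found in the camera images.
- narrow_mid (a point): Midpoint between the two upright grey ears of the narrow squeeze catch, z 0.158 m, 14 mm below their tops; frame x from gate into carrier, y along the gate to the hinge. Ears 14 mm wide in y, 6 thick, 60 apart over their outer faces in x. Pinch them together along x with 20 N or more until they stop (about 26 mm left between the fingertips). Catches sit 50 mm apart in y; either may be nearer the hinge.
- broad_mid (a point): Midpoint between the two upright grey ears of the broad squeeze catch, z 0.158 m, 14 mm below their tops; frame x from gate into carrier, y along the gate to the hinge. Ears 32 mm wide in y, 6 thick, 60 apart over their outer faces in x. Pinch them together along x with 20 N or more until they stop (about 26 mm left between the fingertips). Catches sit 50 mm apart in y; either may be nearer the hinge.
- narrow_hook (a joint): Angle of the narrow catch's hook and gate-side ear: 0 hooked, grows when pinched, stop 0.32 rad, gate freed above 0.2. Stiff pivot: stays where left. The hook arm runs from that ear's foot over the gate, top at z 0.128 m (some 10 mm higher when open): keep fingertips above z 0.137 m there.
- broad_hook (a joint): Angle of the broad catch's hook and gate-side ear: 0 hooked, grows when pinched, stop 0.32 rad, gate freed above 0.2. Stiff pivot: stays where left. The hook arm runs from that ear's foot over the gate, top at z 0.128 m (some 10 mm higher when open): keep fingertips above z 0.137 m there.
- narrow_ear (a joint): Angle of the narrow catch's rear ear (farther from the gate): 0 upright, grows as it is pinched towards the gate (stop 0.5 rad); a spring returns it when released. The bare roof behind it is at z 0.100 m.
- broad_ear (a joint): Angle of the broad catch's rear ear (farther from the gate): 0 upright, grows as it is pinched towards the gate (stop 0.5 rad); a spring returns it when released. The bare roof behind it is at z 0.100 m.
- post (a point): Point on the axis of the gate's pull post, 20 mm below its top: a plain upright steel post 14 mm across and 60 mm tall (z 0.118 to 0.178 m) on the gate's top edge near its free end. Moves with the gate. The gate is 10 mm thick, its top edge at z 0.118 m.
- hinge (a point): Point on the gate's vertical hinge axis, at the height of post; the post circles it at 150 mm, clockwise seen from above as the gate opens towards the robot. Frame as the carrier's: x into the carrier, y along the shut gate towards the hinge side, z up.
- gate (a joint): Opening angle of the gate, 0 shut, stop at 1.6 rad (square to the front). A spring pulls it shut (1 N at the post when shut, 4 N when wide); a detent clicks between about 0.3 and 0.9 rad (up to about 6 N more at the post). Let go, it swings back to about 0.8 rad at the click, so it must be held to stay wide.
- carrier: The white plastic tube carrier, 200 mm square and 100 mm high with open back top, fixed to the bench; gate at its front (-x side). Origin at the centre of its underside; x points from the gate to its back.
- beaker: glass beaker, 68 mm across, 85 mm high, on the free-end side in front of the carrier; bystander, loose on the bench, to be left standing where it is; origin at the centre of its underside
- jar: amber jar, 60 mm across, 120 mm high, beside the carrier on the gate's free-end side; bystander, loose on the bench, to be left standing where it is; origin at the centre of its underside
- flask: green conical flask, 84 mm across, 120 mm high, beside the carrier on the hinge side; bystander, loose on the bench, to be left standing where it is; origin at the centre of its underside
- dish: clear flat dish, 90 mm across, 15 mm high, in front of the carrier on the hinge side; bystander, loose on the bench, to be left standing where it is; origin at the centre of its underside
- stopper: cork stopper, 36 mm across, 30 mm high, out to the robot's right; bystander, loose on the bench, to be left standing where it is; origin at the centre of its underside
- meter: blue meter box, 100 x 90 x 62 mm high with its knobs, to the robot's left; bystander, loose on the bench, to be left standing where it is; origin at the centre of its underside
- wash: white plastic bottle, 64 mm across, 150 mm high, to the robot's right; bystander, loose on the bench, to be left standing where it is; origin at the centre of its underside

How it is judged (in metres and radians):
On the way, in this order (a step that is already met when the one before it is completed fails the run):
1. the narrow catch is pinched open between both ears (value of joint narrow_hook above 0.22 rad and value of joint narrow_ear above 0.04 rad), for 0.1 s.
2. then the broad catch is pinched open between both ears (value of joint broad_hook above 0.22 rad and value of joint broad_ear above 0.04 rad), for 0.1 s.
3. the gate is swung past its click (value of joint gate above 0.95 rad), for 0.1 s.
At the end, for the whole second after the job is handed in: The gate stands more than 1.3 rad open and still, the fingers are on it with more than 0.8 N, and both hooks are still lifted clear (above 0.2 rad) (value of joint gate above 1.3 rad and velocity of joint gate between -0.1 and 0.1 rad/s and contact force between the fingers and gate above 0.8 N and value of joint each of narrow_hook, broad_hook above 0.2 rad); the arm keeps its last pose, push and grip.
It fails at once if the broad catch is opened before the narrow one (value of joint broad_hook above 0.15 rad and value of joint narrow_hook below 0.18 rad).
It fails at once if a bystander is moved more than 40 mm or tipped (distance of any of beaker, jar, flask, dish, stopper, meter, wash from where it was at the start of the episode above 0.04 m or angle between any of beaker, jar, flask, dish, stopper, meter, wash's own z axis and vertical above 0.4 rad).
It also fails if it takes over 48 s, if anything falls off the work surface, if the arm or the gripper's body presses on something with over 40 N, if the wrist force passes 120 N, or if a joint passes its speed limit or range.

## Working session

There is one attempt and no reset: what is moved stays moved. The work goes in short steps, Python scripts to look and compute and a tool call to move; the robot and the scene stay as the last step left them, time stands still between calls to the robot, and variables do not carry over. Pictures are saved under pics/ and viewed, and the job is handed in when it is done.

Besides the shell and the picture viewer there is one more tool, called after "Emit:" by a JSON object that holds its "name" and its "arguments", one argument or row to a line. apply_moves: Moves the arm, as the interface text tells. Its arguments: {"type":"object","properties":{"increments":{"type":"string"}},"required":["increments"]}

```bash
mkdir -p pics; ls; cat > h.py <<'E'
import numpy as np, cv2, pickle
from workcell import robot
def snap(n,tag):
    f=robot.grab_frame(n); pickle.dump(f,open(f'pics/{tag}.pkl','wb'))
    cv2.imwrite(f'pics/{tag}.png',cv2.cvtColor(f['frame'],cv2.COLOR_RGB2BGR)); return f
def load(tag): return pickle.load(open(f'pics/{tag}.pkl','rb'))
def cloud(f):
    z=f['range_z']; v,u=np.mgrid[:480,:640]
    P=np.stack([(u-f['cx'])/f['fx']*z,(v-f['cy'])/f['fy']*z,z],-1)
    W=(P-np.array(f['t']))@np.array(f['R']); W[z==0]=np.nan; return W
def crop(tag,x0,y0,x1,y1,s,out):
    im=cv2.imread(f'pics/{tag}.png')[y0:y1,x0:x1]; cv2.imwrite(f'pics/{out}.png',cv2.resize(im,None,fx=s,fy=s,interpolation=cv2.INTER_CUBIC))
E
python3 - <<'E'
from h import *
for n in ['scene','side','wrist']: snap(n,n+'0')
print(robot.get_state(), robot.hold_point_z)
E
```

```text
pics
{'clock': 0.15, 'qpos': array([-1.50010533e-01,  2.87023292e-01,  1.57784843e+00,  2.42287515e-05,
        1.27858930e+00, -1.50009862e-01]), 'qvel': array([ 0.00023422, -0.00180179, -0.00491427, -0.00024796, -0.00107041,
        0.00075542]), 'tau': array([ 7.91554030e-04, -4.06602967e+01, -2.93140125e+01, -8.94972595e-05,
        3.96185191e-03, -2.97825103e-06]), 'position': array([6.74489369e+02, 1.05512747e-01, 2.30219993e+02]), 'ee_rot': array([-3.13974873e+00, -3.02151924e-04,  1.57078838e+00]), 'ft_force': array([-0.03163701,  0.31181136,  0.75275378]), 'moment': array([ 0.05555536,  0.04202689, -0.00612924]), 'width': 0.9988198914182921} 18.700000000000003
```

View pics/scene0.png

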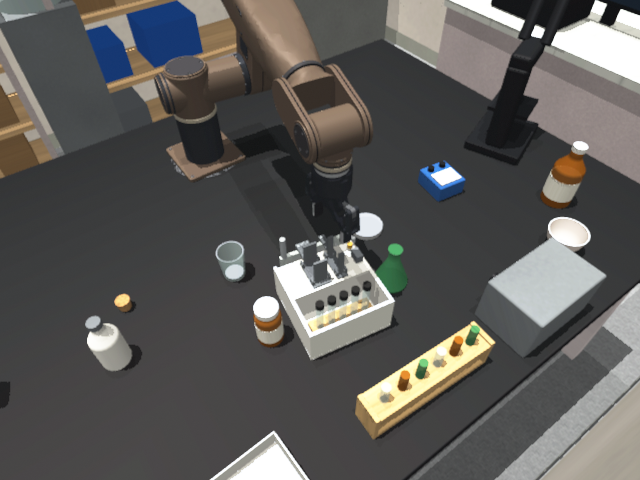

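View pics/side0.png

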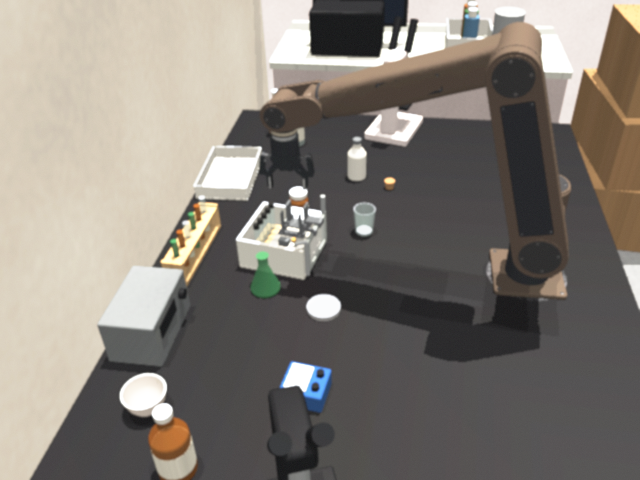

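View pics/wrist0.png

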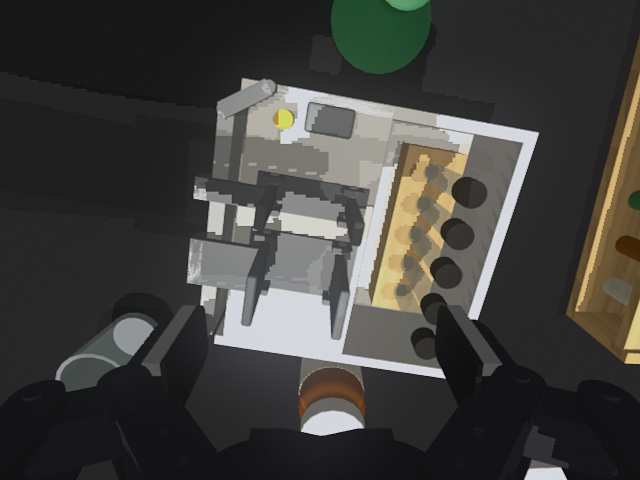

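```bash
python3 - <<'E'
from h import *
crop('wrist0',170,60,410,380,2.4,'w0c'); crop('scene0',220,180,420,360,4,'s0c')
f=load('wrist0'); W=cloud(f)
for (u,v) in [(230,95),(262,88),(320,120),(225,190),(265,200),(358,215),(220,260),(250,300),(340,300),(240,280),(262,205),(218,315),(212,325),(540,133),(242,79),(215,345),(447,378),(250,335),(300,320)]:
    print(u,v,W[v,u].round(1))
E
```

```text
230 95 [5.925e+02 9.050e+01 1.000e-01]
262 88 [639.1  90.  123.6]
320 120 [673.5  71.8 121.1]
225 190 [613.7  29.5 127.2]
265 200 [643.3  30.2 159.3]
358 215 [695.1  21.  156.5]
220 260 [607.1 -17.3 128.1]
250 300 [634.1 -25.1 170.6]
340 300 [685.  -24.7 171.1]
240 280 [619.3 -32.1 127.3]
262 205 [643.1  29.7 169.2]
218 315 [594.7 -73.1 101.3]
212 325 [596.9 -67.7 125.3]
540 133 [874.6  57.7  -1.2]
242 79 [ 6.040e+02  1.039e+02 -2.000e-01]
215 345 [ 558.1 -166.6   -1.2]
447 378 [717.5  -9.7 258.4]
250 335 [618.  -91.8  99.3]
300 320 [657.7 -78.4  99.3]
```

View pics/w0c.png

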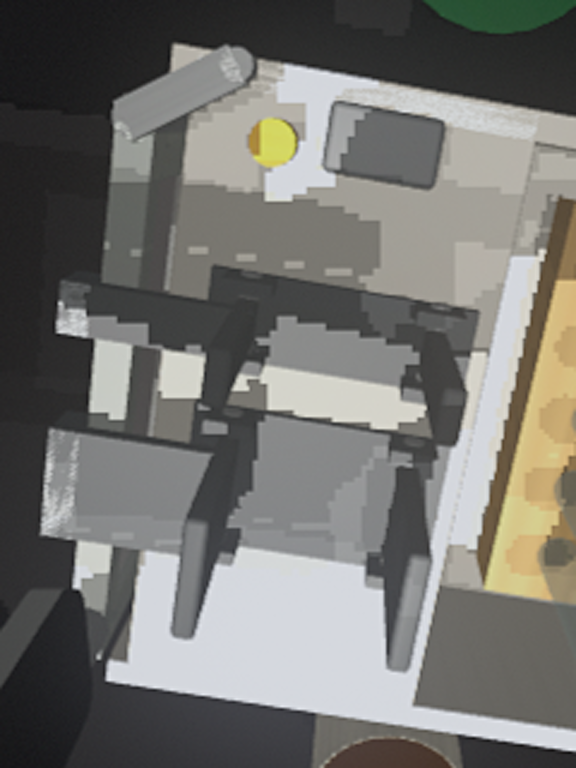

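View pics/s0c.png

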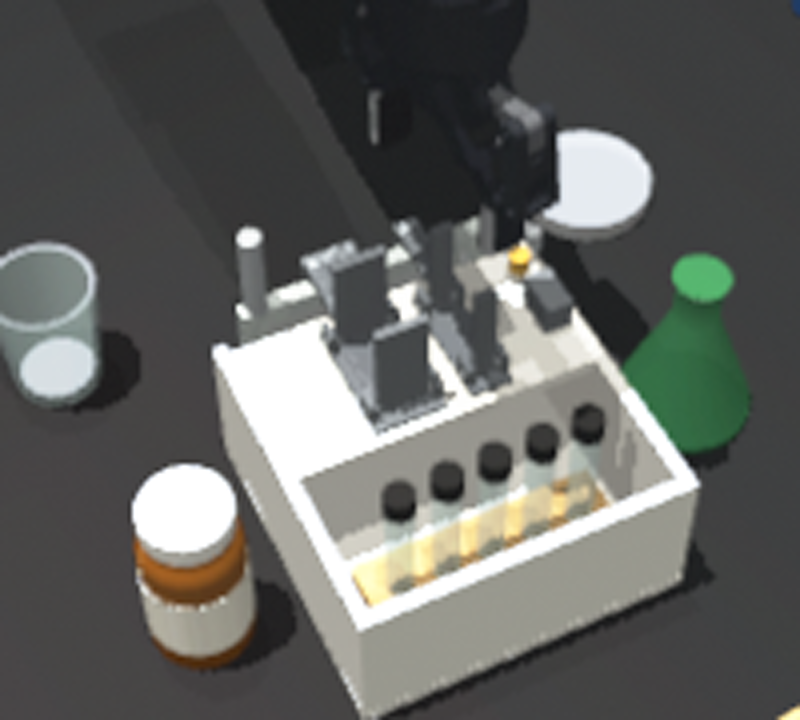

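```bash
cat > fit.py <<'E'
from h import *
def topdown(tags,out,x0=540,x1=860,y0=-150,y1=170,zmin=60):
    im=np.zeros((640,640,3),np.uint8)
    for t in tags:
        f=load(t); W=cloud(f).reshape(-1,3); C=f['frame'].reshape(-1,3)
        m=np.isfinite(W[:,0])&(W[:,2]>zmin)&(W[:,2]<185)&(W[:,0]>x0)&(W[:,0]<x1)&(W[:,1]>y0)&(W[:,1]<y1)
        W=W[m]
        o=np.argsort(W[:,2]); W=W[o]
        c=cv2.applyColorMap(np.clip((W[:,2]-zmin)/(185-zmin)*255,0,255).astype(np.uint8),cv2.COLORMAP_JET)[:,0]
        r=((x1-W[:,0])*2).astype(int); q=((y1-W[:,1])*2).astype(int)
        for dr in (0,1):
            for dq in (0,1): im[np.clip(r+dr,0,639),np.clip(q+dq,0,639)]=c
    cv2.imwrite(f'pics/{out}.png',im)
E
python3 - <<'E'
from fit import *
topdown(['wrist0'],'td_w'); topdown(['scene0'],'td_s')
for t in ['wrist0','scene0','side0']:
    W=cloud(load(t)).reshape(-1,3); W=W[np.isfinite(W[:,0])]
    b=(W[:,0]>560)&(W[:,0]<720)&(W[:,1]>-130)&(W[:,1]<130)
    for lo,hi in [(145,180)]:
        P=W[b&(W[:,2]>lo)&(W[:,2]<hi)].astype(np.float32)
        g=np.zeros((160,260),np.uint8); g[(P[:,0]-560).astype(int),(P[:,1]+130).astype(int)]=1
        g=cv2.dilate(g,np.ones((3,3))); n,l,s,c=cv2.connectedComponentsWithStats(g)
        for i in range(1,n):
            k=l[(P[:,0]-560).astype(int),(P[:,1]+130).astype(int)]==i
            if k.sum()>8:
                Q=P[k]; print(t,k.sum(),Q.mean(0).round(1),'rect',cv2.minAreaRect(Q[:,:2]),Q[:,2].max())
E
```

```text
Traceback (most recent call last):
cv2.error: OpenCV(4.12.0) /io/opencv/modules/imgproc/src/convhull.cpp:143: error: (-215:Assertion failed) total >= 0 && (depth == CV_32F || depth == CV_32S) in function 'convexHull'
```

View pics/td_w.png

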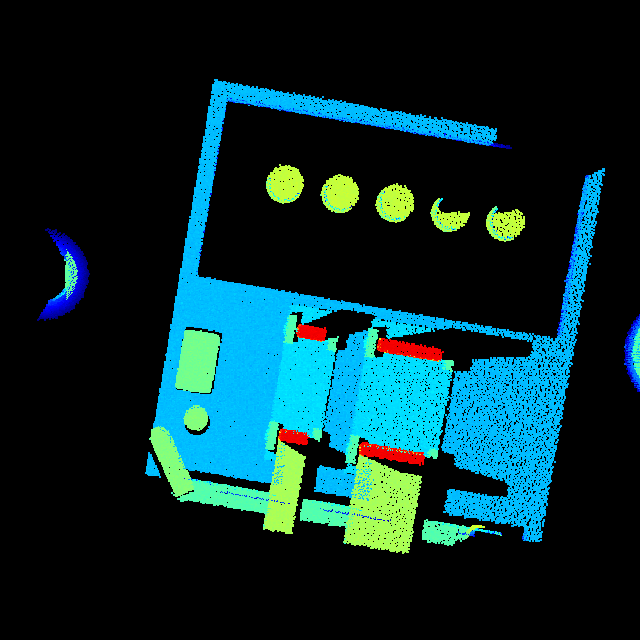

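View pics/td_s.png

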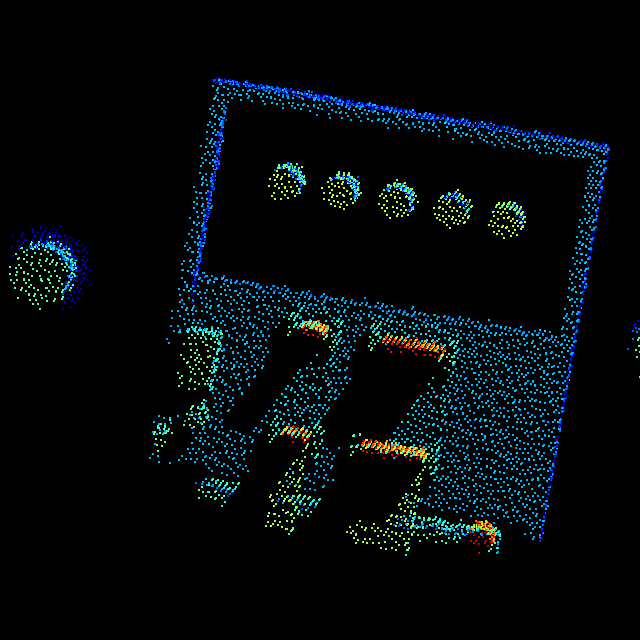

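```bash
python3 - <<'E'
from fit import *
for t in ['wrist0','scene0','side0']:
    W=cloud(load(t)).reshape(-1,3); W=W[np.isfinite(W[:,0])]
    b=(W[:,0]>560)&(W[:,0]<720)&(W[:,1]>-130)&(W[:,1]<130)
    for lo,hi in [(145,180)]:
        P=W[b&(W[:,2]>lo)&(W[:,2]<hi)]
        ix=(P[:,0]-560).astype(int),(P[:,1]+130).astype(int)
        g=np.zeros((160,260),np.uint8); g[ix]=1
        g=cv2.dilate(g,np.ones((5,5))); n,l,s,c=cv2.connectedComponentsWithStats(g)
        for i in range(1,n):
            k=l[ix]==i
            if k.sum()>8:
                Q=P[k]; R=cv2.minAreaRect(np.ascontiguousarray(Q[:,:2],dtype=np.float32))
                print(t,k.sum(),Q.mean(0).round(1),'rect',np.round(R[0],1),np.round(R[1],1),round(R[2],1),Q[:,2].max().round(1))
W=cloud(load('wrist0')).reshape(-1,3); W=W[np.isfinite(W[:,0])]
m=(abs(W[:,2]-100)<2)&(W[:,0]>580)&(W[:,0]<840)&(abs(W[:,1])<150)
print(cv2.minAreaRect(np.ascontiguousarray(W[m][:,:2],dtype=np.float32)))
E
```

```text
wrist0 845 [634.5 -22.5 166.1] rect [633.3 -25.7] [32.6  6.4] 80.6 172.8
wrist0 455 [642.7  25.  165.9] rect [641.9  23.2] [14.3  6. ] 79.8 172.9
wrist0 892 [685.1 -31.5 165.4] rect [685.3 -34.8] [32.5  6.2] 80.5 173.0
wrist0 483 [693.4  16.  165.2] rect [693.9  14.4] [14.   6.2] 80.3 172.8
scene0 79 [594.7 -71.6 164.2] rect [593.1 -70.1] [13.5 13.8] 39.3 178.9
scene0 135 [635.8 -27.2 159.9] rect [635.2 -26.9] [32.2  8.8] 86.5 173.6
scene0 54 [644.1  21.3 160.6] rect [642.7  22.1] [12.7  8.1] 66.3 173.9
scene0 136 [687.9 -37.3 160.7] rect [687.1 -36.7] [31.2  8.5] 83.7 173.7
scene0 57 [696.3  12.3 160.6] rect [695.7  12.3] [ 8.1 12.3] 6.6 173.2
side0 42 [590.1 -65.9 161.9] rect [589.5 -67.1] [11.7 15.3] 9.6 179.9
side0 62 [633.2 -23.4 160.5] rect [633.5 -24.9] [41.   9.3] 81.8 176.7
side0 38 [641.8  25.3 159.7] rect [642.1  26.3] [ 9.  18.1] 5.2 173.8
side0 57 [685.  -32.  161.8] rect [684.5 -33.6] [37.5  9.7] 78.3 177.3
side0 33 [694.   16.6 162.8] rect [694.1  16.5] [17.5  8.7] 65.8 175.6
((706.8568725585938, -6.222564697265625), (293.6583557128906, 200.3756103515625), 80.1932144165039)
```

Emit:
{"name": "apply_moves", "arguments": {
  "increments": "0 0 0.084 8.8 -5 15 0; 0 0 0.084 8.8 -5 15 0; 0 0 0 0 0 0 0; 0 0 0 0 0 0 0"
}}

```text
clock: 0.55
position: [665.5, 18.0, 200.9]
ee_rot: [-3.141, 0.0, 1.405]
ft_force: [-0.8, 0.3, 0.6]
width: 1.0
```

```bash
python3 - <<'E'
from h import *
s=robot.get_state(); print(s['position'],s['ee_rot'],s['ft_force'])
snap('wrist','wrist1');snap('side','side1');snap('scene','scene1')
crop('side1',220,150,380,300,5,'c1')
E
```

```text
[665.52811273  18.01179226 200.92964822] [-3.14060684e+00  2.98942609e-04  1.40500338e+00] [-0.7514149   0.29560397  0.56322884]
```

View pics/wrist1.png

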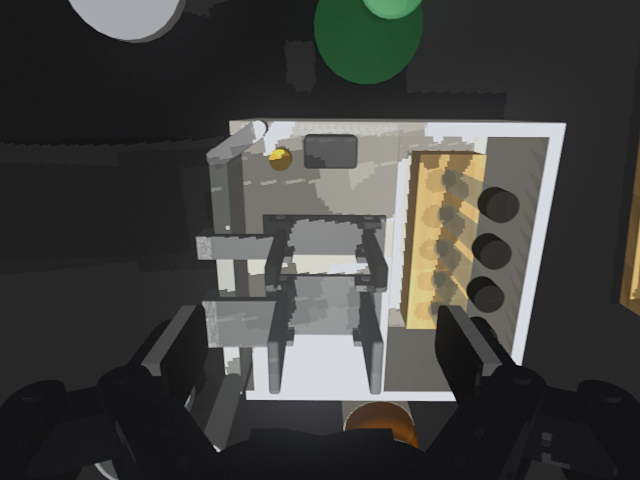

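View pics/c1.png

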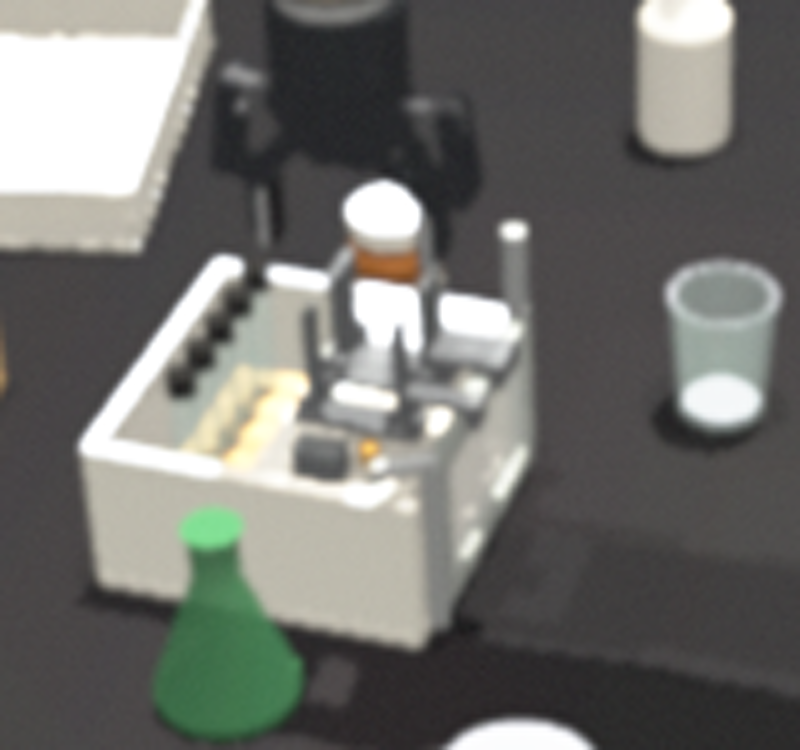

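```bash
python3 - <<'E'
from h import *
for t in ['wrist1','scene1','side1']:
    f=load(t); W=cloud(f)
    X=np.array([665.5,18,201.]);p=np.array(f['R'])@X+f['t']; print(t,'tcp px',p[0]/p[2]*f['fx']+f['cx'],p[1]/p[2]*f['fy']+f['cy'])
    P=W.reshape(-1,3); P=P[np.isfinite(P[:,0])]
    m=(P[:,2]>185)&(P[:,2]<245)&(abs(P[:,0]-666)<75)&(abs(P[:,1]-18)<60)
    Q=P[m]
    for sgn in(-1,1):
        k=Q[sgn*(Q[:,0]-666)>15]
        if len(k): print(sgn,len(k),k.min(0).round(1),k.max(0).round(1),k.mean(0).round(1))
W=cloud(load('wrist1')).reshape(-1,3); W=W[np.isfinite(W[:,0])]
for nm,x,y in [('n',668,19),('b',659.5,-30.3)]:
    Q=W[(W[:,2]>165)&(W[:,2]<174)&(np.hypot(W[:,0]-x,W[:,1]-y)<33)]
    d=(Q[:,:2]-[x,y])@np.array([[.986,.167],[-.167,.986]]);print(nm,[ (np.percentile(d[d[:,0]*s>0],[1,50,99],axis=0).round(1).tolist()) for s in(-1,1)])
E
```

```text
wrist1 tcp px 320.9727659719775 311.5728129571789
-1 3500 [610.8  14.  212.8] [626.   37.9 245. ] [621.8  29.9 231.9]
1 3522 [ 7.058e+02 -2.000e-01  2.125e+02] [722.9  22.7 245. ] [711.2  15.  231.7]
scene1 tcp px 334.3269336185485 234.716319239162
-1 98 [615.4  12.6 214.2] [628.   35.5 245. ] [623.9  22.5 229.9]
1 82 [706.7  -1.9 216.6] [724.2  14.3 244.6] [717.2   3.5 232. ]
side1 tcp px 290.81659125409254 204.3163002630971
-1 45 [611.4  19.1 212.8] [627.2  42.  244.2] [619.   32.8 232.6]
1 55 [707.1   1.3 215. ] [723.1  23.5 244.3] [713.9  13.7 230.7]
n [[[-29.3, -6.9], [-26.1, 1.2], [-23.5, 7.0]], [[23.3, -6.8], [25.9, 0.8], [29.3, 6.8]]]
b [[[-29.4, -15.4], [-26.2, 2.4], [-23.5, 16.1]], [[23.2, -15.2], [25.9, 1.7], [29.2, 15.9]]]
```

Emit:
{"name": "apply_moves", "arguments": {
  "increments": "0 0 0 1.4 2.3 10 0; 0 0 0 0 0 15 0; 0 0 0 0 0 15 0; 0 0 0 0 0 12 0; 0 0 0 0 0 8 0; 0 0 0 0 0 0 0; 0 0 0 0 0 0 0"
}}

```text
clock: 1.4
position: [668.3, 19.0, 141.2]
ee_rot: [-3.141, 0.0, 1.403]
ft_force: [-0.4, -0.0, -0.5]
width: 0.999
```

Emit:
{"name": "apply_moves", "arguments": {
  "increments": "0 0 0 0 0 0 60; 0 0 0 0 0 0 90; 0 0 0 0 0 0 120; 0 0 0 0 0 0 150; 0 0 0 0 0 0 180; 0 0 0 0 0 0 210; 0 0 0 0 0 0 255; 0 0 0 0 0 0 255; 0 0 0 0 0 0 255; 0 0 0 0 0 0 255"
}}

```text
clock: 2.4
position: [663.9, 20.1, 144.5]
ee_rot: [-3.128, 0.001, 1.404]
ft_force: [-16.5, 1.7, 15.7]
width: 0.271
```

Emit:
{"name": "apply_moves", "arguments": {
  "increments": "0 0 0 0 0 0 255; 0 0 0 0 0 0 255; 0 0 0 0 0 0 255; 0 0 0 0 0 0 255; 0 0 0 0 0 0 255"
}}

```text
clock: 2.9
position: [663.9, 20.1, 144.5]
ee_rot: [-3.128, 0.001, 1.404]
ft_force: [-16.7, 1.0, 16.0]
width: 0.272
```

```bash
python3 - <<'E'
from h import *
s=robot.get_state(); print(s['position'],s['ee_rot'],s['ft_force'],s['width']*85)
snap('side','side2');snap('wrist','wrist2')
crop('side2',220,150,380,300,5,'c2')
E
```

```text
[663.89848155  20.06266019 144.46970926] [-3.12776241e+00  7.94950292e-04  1.40365777e+00] [-16.65293595   1.02747649  16.02261909] 23.150753157073062
```

View pics/c2.png

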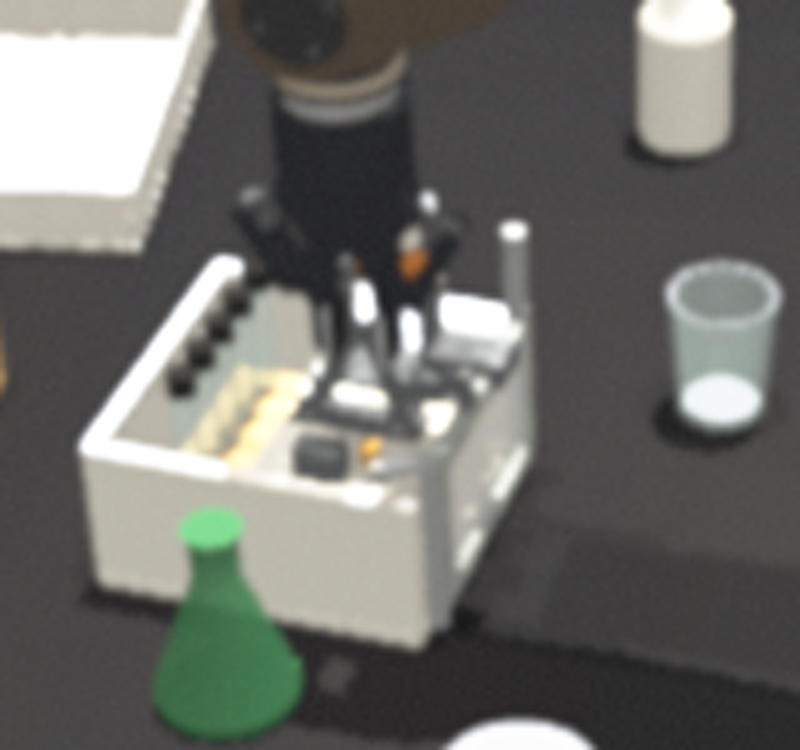

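View pics/wrist2.png

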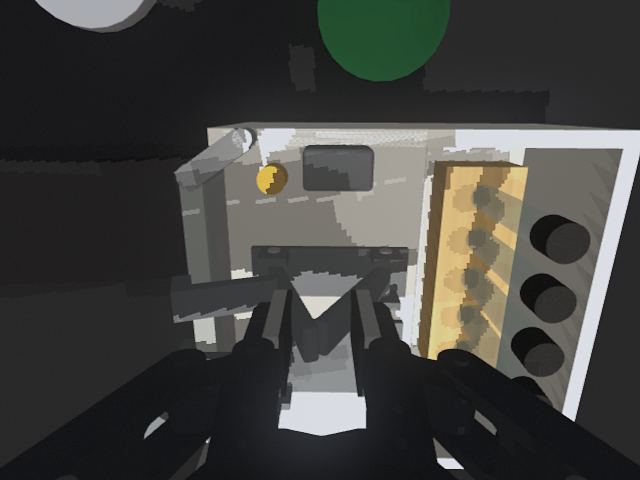

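```bash
python3 - <<'E'
from h import *
A=np.array([[.986,.167],[-.167,.986]])
for t in ['wrist0','wrist1','wrist2']:
    W=cloud(load(t)).reshape(-1,3); W=W[np.isfinite(W[:,0])]
    d=(W[:,:2]-[668,19])@A
    m=(abs(d[:,1])<6)&(W[:,2]>122)&(W[:,2]<175)
    print(t)
    for x in range(-66,40,4):
        k=m&(d[:,0]>=x)&(d[:,0]<x+4)
        if k.sum(): print(x,k.sum(),np.percentile(W[k,2],[2,50,98]).round(1),end='; ')
    print()
E
```

```text
wrist0
-66 114 [126.8 127.9 129.3]; -62 120 [126.7 127.8 129.2]; -58 118 [126.1 127.7 128.8]; -54 121 [126.1 127.6 128.9]; -50 120 [126.3 127.5 128.9]; -46 115 [125.8 127.5 128.9]; -42 119 [126.1 127.5 128.7]; -38 117 [126.1 127.4 128.6]; -34 45 [125.8 127.  128.6]; -30 139 [169.5 171.1 172.5]; -26 235 [124.8 166.7 172.3]; 22 309 [124.6 162.  172.1]; 26 132 [163.7 170.9 172.2]; 
wrist1
-66 133 [126.6 127.9 129.1]; -62 135 [126.6 127.8 129.2]; -58 141 [126.3 127.7 129. ]; -54 137 [126.2 127.6 128.8]; -50 137 [126.3 127.5 128.9]; -46 133 [126.3 127.5 128.6]; -42 135 [126.  127.4 128.8]; -38 132 [126.2 127.3 128.6]; -34 70 [126.2 127.1 128.3]; -30 166 [167.4 171.  172.2]; -26 321 [123.8 164.  172. ]; 22 424 [123.6 160.2 171.9]; 26 164 [142.2 170.9 172.3]; 
wrist2
-66 268 [138.6 140.6 142. ]; -62 281 [137.6 139.3 140.8]; -58 279 [136.5 137.9 139.6]; -54 268 [134.9 136.5 138.1]; -50 261 [133.7 135.2 136.8]; -46 252 [132.3 133.9 135.3]; -42 252 [131.1 132.4 133.8]; -38 249 [129.5 131.1 132.6]; -34 201 [128.4 129.8 131.2]; -30 185 [127.  128.4 130.1]; -26 71 [126.3 127.3 132. ]; -22 9 [125.9 133.2 135.6]; -18 278 [150.8 158.7 174.4]; -14 287 [149.5 162.8 168. ]; -10 346 [161.2 167.9 169. ]; -6 376 [161.8 163.9 167.8]; -2 331 [156.2 161.  164.2]; 2 279 [149.6 153.6 157.7]; 6 311 [146.9 155.1 174.1]; 10 10 [125.1 130.4 134.6]; 14 57 [123.1 129.9 134.1]; 18 138 [122.2 125.1 128.6]; 22 1 [122.1 122.1 122.1];
```

Emit:
{"name": "apply_moves", "arguments": {
  "increments": "0 0 0 0 0 0 200; 0 0 0 0 0 0 100; 0 0 0 0 0 0 0; 0 0 0 0 0 0 0; 0 0 0 0 0 0 0; 0 0 0 0 0 0 0; 0 0 0 0 0 -20 0; 0 0 0 0 0 -25 0; 0 0 0 0 0 0 0; 0 0 0 0 0 0 0"
}}

```text
clock: 4.0
position: [668.4, 19.0, 186.4]
ee_rot: [3.141, -0.0, 1.403]
ft_force: [1.5, 0.3, -1.5]
width: 1.001
```

```bash
python3 - <<'E'
from h import *
s=robot.get_state(); print(s['position'],s['ee_rot'],s['ft_force'],s['width']*85)
snap('wrist','wrist3');A=np.array([[.986,.167],[-.167,.986]])
W=cloud(load('wrist3')).reshape(-1,3); W=W[np.isfinite(W[:,0])]
for c in ([668,19],[659.5,-30.3]):
    d=(W[:,:2]-c)@A
    m=(abs(d[:,1])<6)&(W[:,2]>122)&(W[:,2]<178)
    for x in range(-66,40,4):
        k=m&(d[:,0]>=x)&(d[:,0]<x+4)
        if k.sum(): print(x,k.sum(),np.percentile(W[k,2],[2,50,98]).round(1),end='; ')
    print()
E
```

```text
[668.43139558  18.96933171 186.43971534] [ 3.14079921e+00 -4.83240507e-05  1.40275100e+00] [ 1.50572522  0.2929891  -1.54214749] 85.09076501987234
-66 184 [138.6 140.3 141.9]; -62 178 [137.2 138.9 140.6]; -58 183 [135.8 137.7 139.2]; -54 174 [134.7 136.4 137.6]; -50 177 [133.4 135.  136.3]; -46 169 [132.5 133.8 135.3]; -42 171 [130.7 132.3 133.8]; -38 165 [129.4 131.  132.4]; -34 161 [128.3 129.6 131.1]; -30 157 [126.9 128.3 129.8]; -26 128 [126.1 127.9 133.2]; -22 125 [133.4 140.2 145.4]; -18 141 [146.  151.8 157.4]; -14 171 [156.8 163.6 168.8]; -10 228 [162.2 168.  169.4]; -6 51 [165.2 167.1 168. ]; 22 476 [124.  161.  171.9]; 26 201 [134.4 170.9 172.2]; 
-66 100 [126.5 127.6 128.8]; -62 129 [126.5 127.7 128.9]; -58 126 [126.5 127.6 128.7]; -54 122 [126.5 127.5 128.6]; -50 128 [126.4 127.6 128.7]; -46 122 [126.3 127.5 128.8]; -42 123 [125.9 127.2 128.4]; -38 109 [126.1 127.3 128.5]; -34 19 [126.4 127.3 128.3]; -30 145 [169.7 170.9 171.9]; -26 319 [123.8 161.3 171.8]; 22 341 [125.  161.8 171.7]; 26 135 [169.7 170.9 171.8];
```

View pics/wrist3.png

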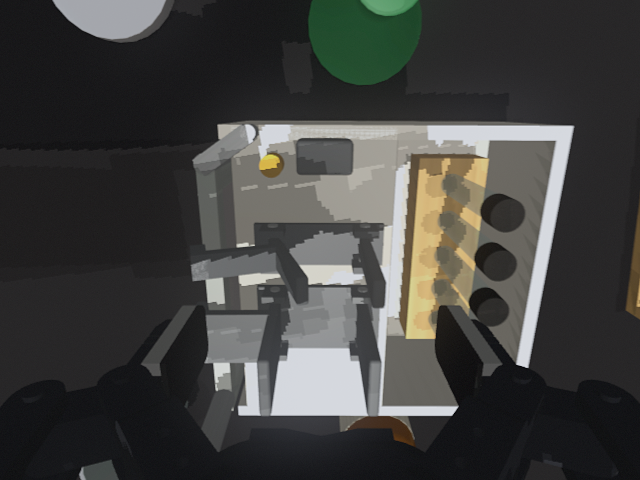

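Emit:
{"name": "apply_moves", "arguments": {
  "increments": "0 0 0 -25 0 0 0; 0 0 0 -25 0 0 0; 0 0 0 0 0 0 0; 0 0 0 0 0 15 0; 0 0 0 0 0 15 0; 0 0 0 0 0 10 0; 0 0 0 0 0 5 0; 0 0 0 0 0 0 0; 0 0 0 0 0 0 0"
}}

```text
clock: 4.95
position: [660.1, -30.0, 141.4]
ee_rot: [3.141, 0.0, 1.403]
ft_force: [-0.1, 0.7, -0.5]
width: 1.0
```

Emit:
{"name": "apply_moves", "arguments": {
  "increments": "0 0 0 0 0 0 60; 0 0 0 0 0 0 90; 0 0 0 0 0 0 120; 0 0 0 0 0 0 150; 0 0 0 0 0 0 180; 0 0 0 0 0 0 210; 0 0 0 0 0 0 255; 0 0 0 0 0 0 255; 0 0 0 0 0 0 255; 0 0 0 0 0 0 255"
}}

```text
clock: 5.95
position: [655.3, -29.3, 145.0]
ee_rot: [-3.127, 0.001, 1.404]
ft_force: [-18.4, 2.0, 18.1]
width: 0.272
```

Emit:
{"name": "apply_moves", "arguments": {
  "increments": "0 0 0 0 0 0 255; 0 0 0 0 0 0 255; 0 0 0 0 0 0 255; 0 0 0 0 0 0 255; 0 0 0 0 0 0 255"
}}

```text
clock: 6.45
position: [655.3, -29.3, 145.0]
ee_rot: [-3.127, 0.001, 1.404]
ft_force: [-19.1, 3.0, 18.4]
width: 0.27
```

```bash
cat > chk.py <<'E'
from h import *
import sys
t=sys.argv[1]
s=robot.get_state(); print(s['clock'],s['position'].round(1),s['ee_rot'].round(3),s['ft_force'].round(1),s['width']*85)
f=snap('wrist',t);A=np.array([[.986,.167],[-.167,.986]])
W=cloud(f).reshape(-1,3); W=W[np.isfinite(W[:,0])]
for c in ([668,19],[659.5,-30.3]):
    d=(W[:,:2]-c)@A
    m=(abs(d[:,1])<6)&(W[:,2]>122)&(W[:,2]<178)
    for x in range(-66,40,4):
        k=m&(d[:,0]>=x)&(d[:,0]<x+4)
        if k.sum(): print(x,k.sum(),np.percentile(W[k,2],[2,50,98]).round(1),end='; ')
    print()
E
python3 chk.py wrist4
```

```text
6.45 [655.3 -29.3 145. ] [-3.127e+00  1.000e-03  1.404e+00] [-19.1   3.   18.4] 22.95716649891996
-66 359 [138.7 140.3 141.8]; -62 373 [137.5 139.  140.5]; -58 349 [136.2 137.7 139.2]; -54 358 [134.8 136.4 138. ]; -50 334 [133.5 135.  136.6]; -46 334 [132.2 133.6 135.4]; -42 328 [130.8 132.3 133.8]; -38 316 [129.6 131.  132.5]; -34 318 [128.2 129.7 131.2]; -30 295 [126.9 128.3 129.8]; -26 237 [126.5 127.9 133.2]; -22 215 [133.4 140.  145.4]; -18 279 [145.9 152.1 157.5]; -14 366 [157.7 164.3 168.5]; -10 510 [166.4 168.  169.3]; -6 120 [165.6 166.8 168.2]; 22 1248 [124.5 160.5 172.1]; 26 378 [169.6 170.9 172.2]; 
-66 259 [139.1 140.6 141.6]; -62 279 [137.8 139.2 140.8]; -58 265 [136.4 137.8 139.4]; -54 264 [135.1 136.6 138.1]; -50 263 [133.7 135.2 136.7]; -46 248 [132.1 133.7 135.3]; -42 247 [131.  132.4 133.9]; -38 239 [129.8 131.1 132.6]; -34 211 [128.2 129.7 131.4]; -30 179 [127.  128.4 129.7]; -26 73 [126.2 127.8 132.1]; -22 3 [133.9 135.3 135.5]; -18 287 [152.4 161.  177.1]; -14 253 [156.7 162.7 168. ]; -10 357 [166.6 167.9 169. ]; -6 320 [162.5 164.  167.9]; -2 308 [157.3 161.1 164.3]; 2 265 [150.  153.9 157.5]; 6 328 [147.1 159.3 177.1]; 14 55 [128.1 130.  134.8]; 18 132 [122.3 125.  128.2];
```

View pics/wrist4.png

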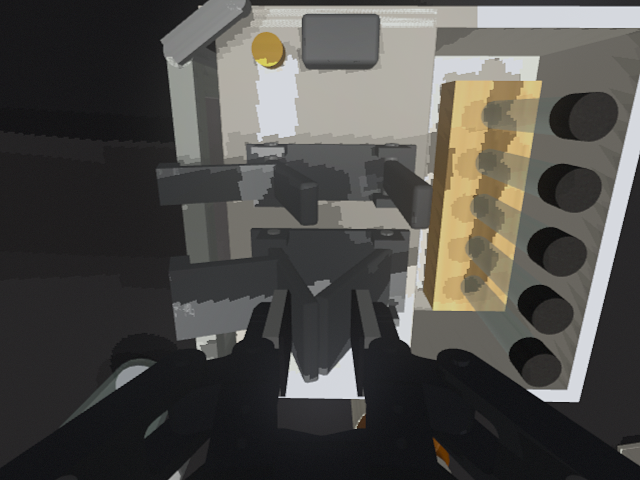

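Emit:
{"name": "apply_moves", "arguments": {
  "increments": "0 0 0 0 0 0 200; 0 0 0 0 0 0 100; 0 0 0 0 0 0 0; 0 0 0 0 0 0 0; 0 0 0 0 0 0 0; 0 0 0 0 0 0 0; 0 0 0 0 0 -25 0; 0 0 0 0 0 -25 0; 0 0 0 0 0 -20 0; 0 0 0 0 0 0 0"
}}

```text
clock: 7.5
position: [661.8, -30.6, 215.2]
ee_rot: [3.135, 0.0, 1.403]
ft_force: [0.6, 0.3, 0.0]
width: 1.0
```

```bash
python3 chk.py wrist5; python3 - <<'E'
from h import *
for n in('scene','side'): snap(n,n+'5')
crop('scene5',240,190,400,300,5,'c5s'); crop('side5',220,150,380,270,5,'c5d')
s=robot.get_state(); print(s['qpos'])
E
```

```text
7.5 [661.8 -30.6 215.2] [3.135 0.    1.403] [0.6 0.3 0. ] 85.02656904170881
-66 172 [138.7 140.4 141.7]; -62 175 [137.5 139.1 140.6]; -58 174 [136.  137.8 139.4]; -54 174 [134.8 136.2 138.1]; -50 165 [133.4 135.1 136.5]; -46 164 [132.  133.6 135.2]; -42 158 [130.8 132.5 133.9]; -38 161 [129.5 131.  132.6]; -34 159 [128.3 129.5 131.1]; -30 152 [126.8 128.3 129.7]; -26 122 [125.9 128.  133.6]; -22 116 [134.3 140.3 145.7]; -18 138 [146.4 151.8 157.8]; -14 161 [158.4 164.2 168.9]; -10 214 [166.6 168.  169.7]; -6 51 [165.5 167.1 168.1]; 22 379 [123.3 164.1 171.9]; 26 168 [169.5 171.  172.3]; 
-66 146 [138.8 140.3 141.6]; -62 139 [137.3 139.  140.4]; -58 145 [135.9 137.6 139.3]; -54 134 [134.6 136.4 137.9]; -50 141 [133.5 134.9 136.6]; -46 134 [132.1 133.6 135.1]; -42 128 [130.7 132.4 133.8]; -38 131 [129.4 131.  132.6]; -34 131 [128.3 129.7 131.1]; -30 126 [126.9 128.2 129.9]; -26 101 [126.3 128.  132.8]; -22 90 [134.  139.5 144.6]; -18 114 [145.6 152.1 157.7]; -14 123 [158.8 164.3 168.7]; -10 175 [166.6 168.  169.3]; -6 45 [165.7 166.8 167.6]; 22 295 [124.  163.1 171.8]; 26 133 [169.8 170.8 172.4]; 
[-1.99241879e-01  2.71857446e-01  1.63470252e+00 -2.58350695e-05
  1.23747068e+00 -3.11730397e-02]
```

View pics/wrist5.png

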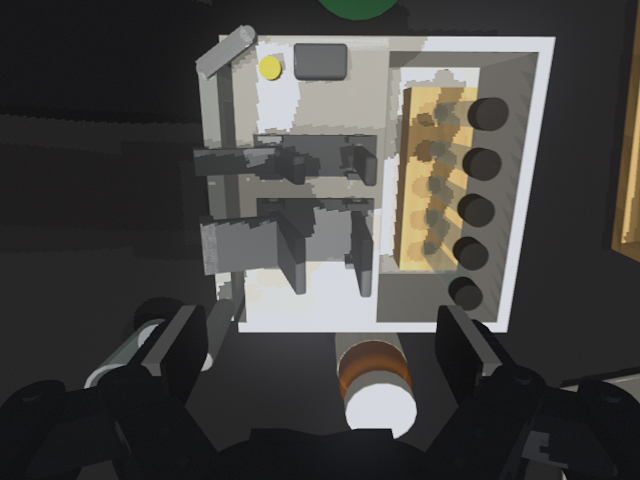

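View pics/c5s.png

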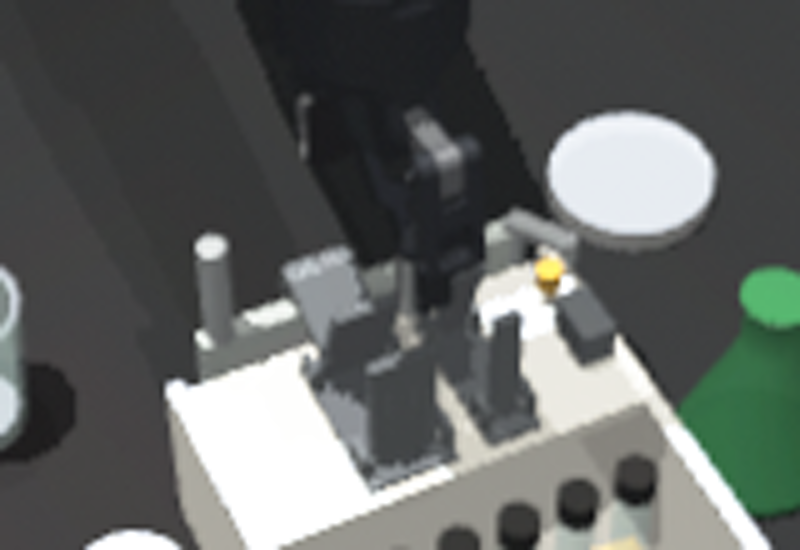

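View pics/c5d.png

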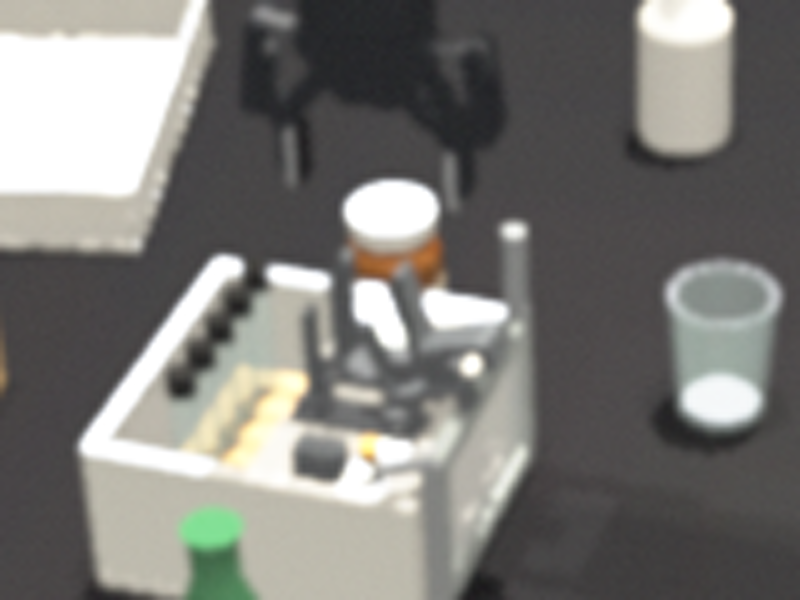

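```bash
python3 - <<'E'
from h import *
def ray(t,u,v,z):
    f=load(t);R=np.array(f['R']);c=-R.T@f['t'];d=R.T@np.array([(u-f['cx'])/f['fx'],(v-f['cy'])/f['fy'],1]);return c+d*(z-c[2])/d[2]
print(ray('scene5',282.2,239,178),ray('side5',322.8,196.2,178))
# jaw cap etc. compare
A=np.array([[.986,.167],[-.167,.986]])
for t in['wrist5','wrist1','wrist3','wrist0']:
    W=cloud(load(t)).reshape(-1,3); W=W[np.isfinite(W[:,0])]
    m=(W[:,2]>126)&(W[:,2]<185)&(np.hypot(W[:,0]-591,W[:,1]+69)<16); Q=W[m]
    if len(Q)>5:
        d=(Q[:,:2]-[591,-69])@A; print(t,len(Q),Q.min(0).round(1),Q.max(0).round(1), np.percentile(d,[2,98],axis=0).round(1).tolist())
        from scipy.optimize import least_squares
        r=least_squares(lambda p:np.hypot(Q[:,0]-p[0],Q[:,1]-p[1])-7,[591,-69],loss='soft_l1');print('circle',r.x.round(1),r.cost/len(Q))
    d=(W[:,:2]-[591,-69])@A
    g=(abs(W[:,2]-118)<1.5)&(d[:,1]>90)&(d[:,1]<125)&(abs(d[:,0])<15)
    if g.sum()>5: print('gate edge near hinge',np.percentile(d[g,0],[2,98]).round(1))
    g=(abs(W[:,2]-118)<1.5)&(d[:,1]>15)&(d[:,1]<30)&(abs(d[:,0])<15)
    if g.sum()>5: print('gate edge near post',np.percentile(d[g,0],[2,98]).round(1))
E
```

```text
[592.46728965 -68.64726797 178.        ] [589.47012076 -67.13503404 178.        ]
wrist5 1015 [584.9 -76.1 126. ] [597.6 -61.8 178.8] [[-4.8, -4.4], [6.2, 6.6]]
circle [589.8 -69.4] 0.1655738147286203
gate edge near hinge [-5.1  4.6]
gate edge near post [-5.5  4.1]
wrist1 1442 [584.3 -74.1 126. ] [597.5 -61.3 177.4] [[-6.2, -0.5], [6.1, 6.9]]
circle [590.1 -69.6] 0.08917621289826332
gate edge near hinge [-9.   4.7]
gate edge near post [-5.4  4.2]
wrist3 972 [584.8 -73.6 126. ] [597.5 -61.3 161.1] [[-6.1, -0.6], [6.2, 6.9]]
circle [590.1 -69.6] 0.09336567110341329
gate edge near hinge [-5.1  4.7]
gate edge near post [-5.4  4.4]
wrist0 64 [594.1 -71.5 126.1] [597.3 -63.6 136.7] [[2.5, -1.3], [6.2, 5.5]]
circle [590.1 -69.4] 0.031003480960455472
gate edge near hinge [-7.1  4.8]
gate edge near post [-5.3  4.3]
```

Emit:
{"name": "apply_moves", "arguments": {
  "increments": "0 0 0 -17 -21 0 60; 0 0 0 -17 -21 0 110; 0 0 0 -16.6 -20.4 0 110; 0 0 0 0 0 0 110; 0 0 0 0 0 0 110; 0 0 0 0 0 0 110"
}}

```text
clock: 8.25
position: [590.1, -69.4, 210.5]
ee_rot: [-3.141, -0.0, 1.403]
ft_force: [-0.7, -0.1, 0.6]
width: 0.567
```

```bash
python3 - <<'E'
from h import *
s=robot.get_state(); print(s['position'],s['ft_force'],s['width'],s['qpos'].round(2))
snap('side','side6'); crop('side6',260,130,380,250,5,'c6')
snap('wrist','wrist6')
E
```

```text
[590.13106067 -69.42942832 210.48609266] [-0.68154794 -0.14640825  0.64107686] 0.5669176112448956 [-0.29  0.13  1.8   0.    1.21 -0.12]
```

View pics/c6.png

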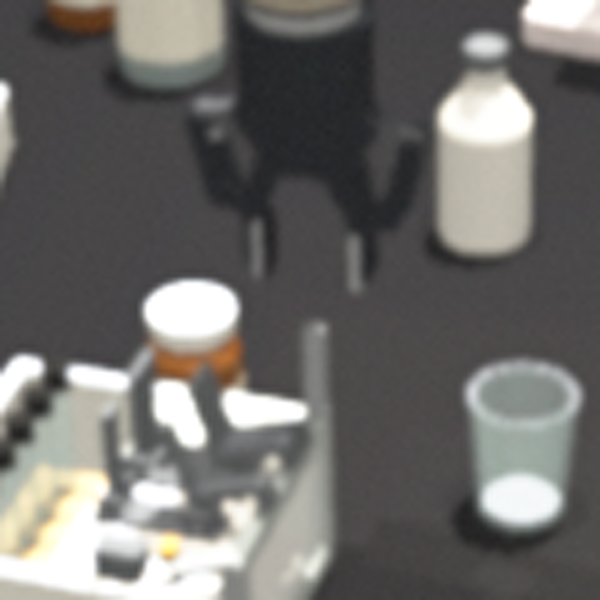

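View pics/wrist6.png

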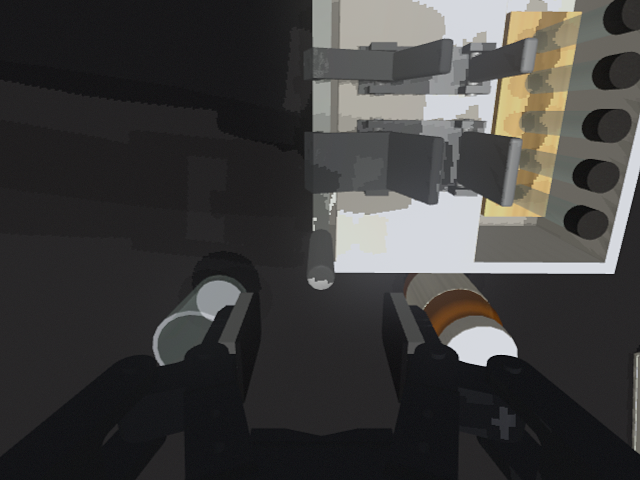

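Emit:
{"name": "apply_moves", "arguments": {
  "increments": "0 0 0 0 0 20 110; 0 0 0 0 0 20 110; 0 0 0 0 0 18 110; 0 0 0 0 0 11 110; 0 0 0 0 0 0 110; 0 0 0 0 0 0 150; 0 0 0 0 0 0 190; 0 0 0 0 0 0 225; 0 0 0 0 0 0 255; 0 0 0 0 0 0 255"
}}

```text
clock: 9.35
position: [590.0, -69.8, 143.8]
ee_rot: [3.141, 0.0, 1.403]
ft_force: [-3.8, 0.9, 5.5]
width: 0.148
```

Emit:
{"name": "apply_moves", "arguments": {
  "increments": "0 0 0 0 0 0 255; 0 0 0 0 0 0 255; 0 0 0 0 0 0 255"
}}

```text
clock: 9.65
position: [589.9, -69.8, 143.8]
ee_rot: [3.141, 0.0, 1.403]
ft_force: [-3.6, 0.8, 4.8]
width: 0.146
```

```bash
python3 chk.py wrist7; python3 - <<'E'
from h import *
import numpy as np
# per-row increments for arc: step a, tool rotates +a about its z first or turn+shift in "tool axes as they then stand"
a=0.06;print(150*np.sin(a),150*(1-np.cos(a)))
snap('side','side7'); crop('side7',260,130,380,250,5,'c7')
E
```

```text
9.65 [589.9 -69.8 143.8] [3.141 0.    1.403] [-3.6  0.8  4.8] 12.378611130456665
-66 480 [138.6 140.3 141.9]; -62 471 [137.4 139.  140.5]; -58 432 [136.1 137.6 139.2]; -54 444 [134.8 136.3 138. ]; -50 429 [133.3 135.  136.6]; -46 411 [132.1 133.6 135.1]; -42 404 [130.7 132.3 133.7]; -38 395 [129.5 131.  132.7]; -34 381 [128.2 129.6 131.2]; -30 361 [126.8 128.3 130.1]; -26 572 [126.2 129.1 134.5]; -22 864 [133.4 140.  146.7]; -18 1142 [145.4 152.4 158.8]; -14 1341 [157.1 163.4 169. ]; -10 565 [166.6 168.  169.4]; -6 92 [165.5 166.8 167.6]; 18 5 [145.5 161.8 169.6]; 22 3605 [123.7 150.2 167.3]; 
-66 321 [138.9 140.2 141.9]; -62 347 [137.5 138.9 140.4]; -58 330 [136.1 137.6 138.9]; -54 317 [134.8 136.2 137.7]; -50 311 [133.7 135.  136.4]; -46 300 [132.3 133.7 135. ]; -42 293 [130.6 132.3 133.7]; -38 290 [129.7 130.9 132.3]; -34 276 [128.3 129.7 131. ]; -30 277 [126.9 128.3 129.6]; -26 426 [126.4 129.3 134.4]; -22 625 [133.6 140.4 146.4]; -18 819 [145.4 152.2 158.9]; -14 965 [157.1 163.7 168.9]; -10 447 [166.7 168.  169.3]; -6 59 [165.6 166.7 167.5]; 18 1 [169.1 169.1 169.1]; 22 3316 [123.9 155.4 171.6]; 26 334 [169.6 170.9 172. ]; 
8.99460097191669 0.26991900971937155
```

View pics/wrist7.png

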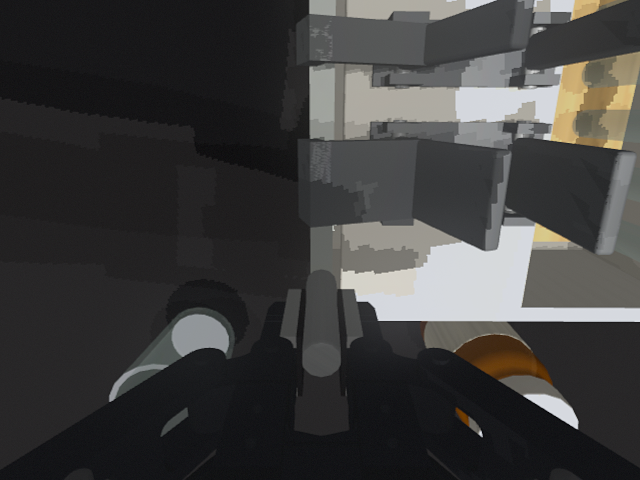

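View pics/c7.png

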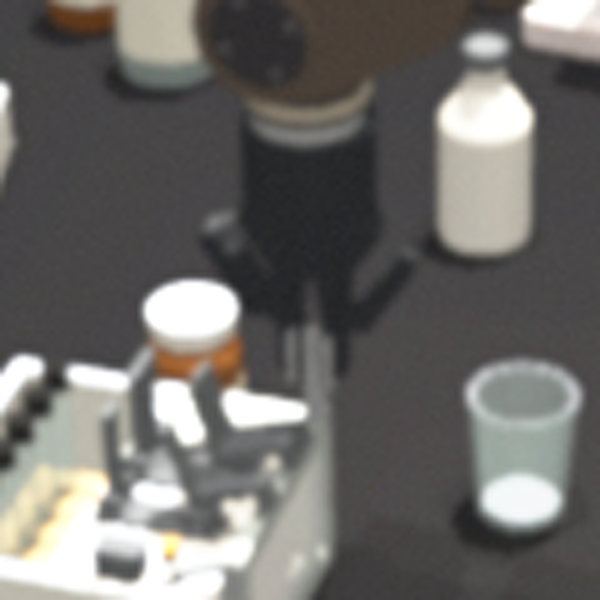

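Emit:
{"name": "apply_moves", "arguments": {
  "increments": "0 0 0.06 0.3 -9 0 255; 0 0 0.06 0.3 -9 0 255; 0 0 0.06 0.3 -9 0 255; 0 0 0 0 0 0 255; 0 0 0 0 0 0 255; 0 0 0 0 0 0 255"
}}

```text
clock: 10.35
position: [565.3, -63.3, 143.8]
ee_rot: [3.138, -0.0, 1.224]
ft_force: [0.7, -0.0, 5.7]
width: 0.146
```

```bash
cat > arc.py <<'E'
from h import *
s=robot.get_state(); p=s['position'][:2]; H=np.array([615.2,78.4]); xc=np.array([.986,-.167]);yc=np.array([.167,.986])
d=p-H; r=np.linalg.norm(d); th=np.arctan2(-d@xc,-d@yc)
print('t',s['clock'],'r',r.round(1),'theta',th.round(3),'toolturn',round(1.403-s['ee_rot'][2],3),'z',s['position'][2].round(1),'F',s['ft_force'].round(1),'F xc,yc',(s['ft_force'][:2]@np.array([xc,yc]).T).round(1),'w',s['width'].round(3),s['qpos'].round(2))
E
python3 arc.py
```

```text
Traceback (most recent call last):
  File "arc.py", line 4, in <module>
    print('t',s['clock'],'r',r.round(1),'theta',th.round(3),'toolturn',round(1.403-s['ee_rot'][2],3),'z',s['position'][2].round(1),'F',s['ft_force'].round(1),'F xc,yc',(s['ft_force'][:2]@np.array([xc,yc]).T).round(1),'w',s['width'].round(3),s['qpos'].round(2))
                                                                                                                                                                                                                             ^^^^^^^^^^^^^^^^
AttributeError: 'float' object has no attribute 'round'
```

```bash
sed -i "s/s\['width'\].round(3)/s['width']/" arc.py; python3 arc.py
```

```text
t 10.35 r 150.3 theta 0.171 toolturn 0.179 z 143.8 F [ 0.7 -0.   5.7] F xc,yc [0.7 0.1] w 0.14608796689614897 [-0.29  0.14  1.92 -0.    1.08  0.06]
```

Emit:
{"name": "apply_moves", "arguments": {
  "increments": "0 0 0.06 0.27 -9 0 255; 0 0 0.06 0.27 -9 0 255; 0 0 0.06 0.27 -9 0 255; 0 0 0.06 0.27 -9 0 255; 0 0 0.06 0.27 -9 0 255; 0 0 0.06 0.27 -9 0 255; 0 0 0.06 0.27 -9 0 255; 0 0 0 0 0 0 255; 0 0 0 0 0 0 255"
}}

```text
clock: 11.25
position: [511.5, -30.3, 143.7]
ee_rot: [3.14, 0.0, 0.804]
ft_force: [-3.0, -1.9, 7.2]
width: 0.148
```

```bash
python3 arc.py
```

```text
t 11.25 r 150.2 theta 0.594 toolturn 0.599 z 143.7 F [-3.  -1.9  7.2] F xc,yc [-2.6 -2.4] w 0.14796900074541525 [-0.26  0.02  2.05 -0.    1.07  0.51]
```

Emit:
{"name": "apply_moves", "arguments": {
  "increments": "0 0 0.06 0.27 -9 0 255; 0 0 0.06 0.27 -9 0 255; 0 0 0.06 0.27 -9 0 255; 0 0 0.06 0.27 -9 0 255; 0 0 0.06 0.27 -9 0 255; 0 0 0.06 0.27 -9 0 255; 0 0 0.06 0.27 -9 0 255; 0 0 0.06 0.27 -9 0 255; 0 0 0 0 0 0 255; 0 0 0 0 0 0 255"
}}

```text
clock: 12.25
position: [473.4, 30.0, 143.8]
ee_rot: [3.139, -0.0, 0.325]
ft_force: [-3.3, -4.0, 7.9]
width: 0.149
```

```bash
python3 arc.py
```

```text
t 12.25 r 149.8 theta 1.074 toolturn 1.078 z 143.8 F [-3.3 -4.   7.9] F xc,yc [-2.6 -4.5] w 0.14902502993841332 [-0.15 -0.07  2.13 -0.    1.08  1.1 ]
```

Emit:
{"name": "apply_moves", "arguments": {
  "increments": "0 0 0.06 0.27 -9 0 255; 0 0 0.06 0.27 -9 0 255; 0 0 0.06 0.27 -9 0 255; 0 0 0.06 0.27 -9 0 255; 0 0 0.06 0.27 -9 0 255; 0 0 0.06 0.27 -9 0 255; 0 0 0.06 0.27 -9 0 255; 0 0 0 0 0 0 255; 0 0 0 0 0 0 255; 0 0 0 0 0 0 255"
}}

```text
clock: 13.25
position: [466.1, 92.5, 143.8]
ee_rot: [3.14, 0.0, -0.095]
ft_force: [-4.3, -2.7, 9.6]
width: 0.149
```

Emit:
{"name": "apply_moves", "arguments": {
  "increments": "0 0 0 0 0 0 255; 0 0 0 0 0 0 255; 0 0 0 0 0 0 255"
}}

```text
clock: 13.55
position: [466.1, 92.4, 143.8]
ee_rot: [3.14, 0.0, -0.096]
ft_force: [-4.4, -2.8, 10.1]
width: 0.143
```

```bash
python3 arc.py; python3 chk.py wrist8; python3 - <<'E'
from h import *
snap('scene','scene8'); snap('side','side8')
E
```

```text
t 13.55 r 149.7 theta 1.497 toolturn 1.499 z 143.8 F [-4.4 -2.8 10.1] F xc,yc [-3.8 -3.5] w 0.14250467461475427 [-0.02 -0.07  2.13 -0.    1.08  1.65]
13.55 [466.1  92.4 143.8] [ 3.14   0.    -0.096] [-4.4 -2.8 10.1] 12.112897342254113
```

View pics/scene8.png

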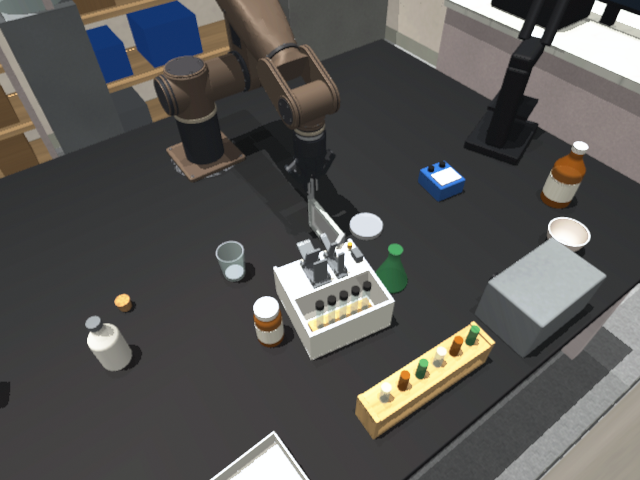

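View pics/side8.png

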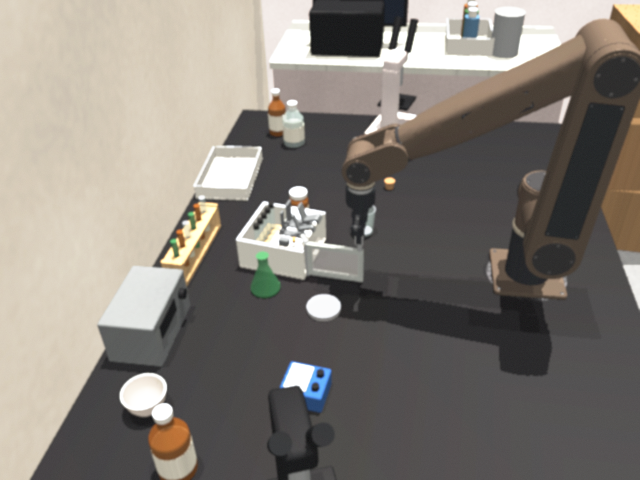

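View pics/wrist8.png

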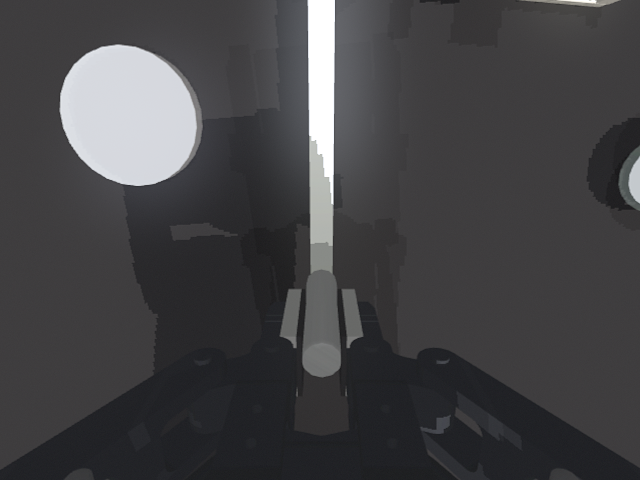

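```bash
python3 - <<'E'
from h import *
A=np.array([[.986,.167],[-.167,.986]])
for t in ['scene5','scene8']:
    W=cloud(load(t)).reshape(-1,3); W=W[np.isfinite(W[:,0])]
    for c,h in (([668,19],6),([659.5,-30.3],13)):
        d=(W[:,:2]-c)@A; m=(abs(d[:,1])<h)
        k=m&(d[:,0]<-48)&(d[:,0]>-66)&(W[:,2]>122)&(W[:,2]<150); e=m&(d[:,0]<20)&(d[:,0]>-35)&(W[:,2]>160)&(W[:,2]<176)
        print(t,k.sum(),W[k,2].mean().round(1),'ear top x',d[e,0].mean().round(1))
s=robot.get_state(); print(s['qvel'].round(4)); 
print(robot.close_job())
E
```

```text
scene5 0 nan ear top x -5.8
scene5 81 137.4 ear top x -6.7
scene8 40 137.6 ear top x -6.0
scene8 81 137.6 ear top x -6.3
[-0.0007 -0.0011  0.0021 -0.0012  0.0014  0.0005]
the job is handed in; nothing more can be done
None<stdin>:8: RuntimeWarning: Mean of empty slice.
  ret = ret.dtype.type(ret / rcount)
```

I pinched the narrow catch open, then the broad one. I then gripped the gate's post, swung the gate past its click and handed the job in at about 14 s, still holding it.

**Catches:** After each pinch the hook arm sloped about 0.32 rad, which is its stop. A last look showed both hook arms still raised to z ≈ 137.6 mm. One scene view just before the swing gave no reading on the narrow arm, but the wrist view then and the last view both showed it open.

**Gate:** The gate stands at about 1.50 rad, worked out from the arm's pose and my estimate of the hinge position. The post is in the fingers, with an opening of about 12 mm and the arm still. The TCP stood about 3 mm above the height I commanded, with 10 N of upward force, and I left that as it was.

**Bystanders:** By eye in the last pictures they stand where they were; I did not measure them. The job reports no verdict, so the result itself is unconfirmed.

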